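# Find the balance point of the reading-lens boom

### The job

The reading-lens boom hangs slack in the saddle of its low stand, with its lens head drooping on the bench. Raise it level and ease it along through the saddle until its balance point sits on the saddle's edge, so that it stays level by itself when you let go. Don't force it against the stand, don't let the lens head knock hard on the bench, and leave the other things where they are.

Things in the scene. Friction and masses are not known exactly. Their poses are not given: they have to be found in the camera images.
- boom_mid (a point): The loose boom: aluminium bar, 18 x 18 mm square, along its own y axis from y = -190 to +182 mm; bare from y = -140 to +165 mm; lens head at the +y end, counterweight collar near -y. Point: bar's centre line, half-way up. It droops some 0.22 rad at the start, the bar on the edge near y = -75 to -98 mm. Weight 0.35 to 0.7 kg; its balance point lies at y = -60 to +55 mm, not visible.
- lens (a point): The boom's round white magnifier lens head, 76 mm across and 26 mm thick, of unknown weight; it rests on the bench at the start. Point: its middle, at the height of the bar's centre line, y = +215 mm from boom_mid. Its underside is 21 mm below the bar's centre line (12 mm below the bar's underside).
- collar (a point): The boom's round steel counterweight collar, 42 mm diameter, 34 mm long, fixed on the bar, of unknown weight. Point: its middle, on the bar's centre line, y = -160 mm from boom_mid.
- saddle_edge (a point): The saddle on the stand; its floor is a steel edge 85 mm above the bench, flat top 10 mm wide along the bar, in a springy bush that lets it rock a few degrees. Point: middle of that top. The bar lies across it along this frame's y axis, lens head on the +y side; lying level, its centre line is 9 mm above this point. It stays balanced with its balance point within some 5 mm of here.
- stand: The stand, fixed to the bench: dark base 90 mm (x) by 160 mm (y), 12 mm thick, pillar, saddle. Saddle cheeks 24 mm apart in x (3 mm play each side of the bar), 30 mm long in y, 36 mm wide outside; a keeper strap over the bar, 12 mm long in y, 34 mm above the edge at its top, keeps it in: it can only slide and tip. A slack clamp screw sticks out 42 mm in +x. Origin: under the base's middle.
- tip_box_a: Bystander: tip box with a blue lid, 85 x 122 x 72 mm; origin under its centre.
- tip_box_b: Bystander: tip box with a yellow lid, 85 x 122 x 72 mm; origin under its centre.
- reagent_bottle: Bystander: amber bottle, 68 mm diameter, 150 mm tall; origin under its centre.
- tube_rack: Bystander: clear rack of small tubes, 70 x 190 x 43 mm; origin under its centre.
- petri_stack: Bystander: stack of three clear dishes, 90 mm diameter, 45 mm tall; origin under its centre.
- beaker: Bystander: glass beaker, 68 mm diameter, 90 mm tall; origin under its centre.
- marker: Bystander: marker pen, 135 mm long, 16 mm thick, lying; origin under its middle.
Mind the look-alikes: they are no part of the job. What is shaped like the stand but purple or turquoise is not meant.

How it is judged (in metres and radians):
On the way:
1. the lens head is lifted clear of the bench (height (world z) of lens above 0.06 m), for 0.2 s.
At the end, for the whole second after the job is handed in: The boom rests balanced on the saddle's edge, level within 0.06 rad (3.5 degrees), at rest, held by nothing but the stand (angle between boom_mid's own z axis and vertical below 0.06 rad and z of boom_mid in the frame of saddle_edge between 0.003 and 0.016 m and contact force between boom and stand above 1 N and linear speed of boom below 0.02 m/s and angular speed of boom below 0.1 rad/s); the robot touches nothing.
It fails at once if the boom is pressed into or knocked against the stand with more than 20 N (contact force between boom and stand above 20 N).
It fails at once if the lens head is dropped or pressed on the bench with more than 20 N (contact force between lens_head and table above 20 N).
It fails at once if a bystander is pushed more than 30 mm from its place (distance of any of tip_box_a, tip_box_b, reagent_bottle, tube_rack, petri_stack, beaker, marker from where it was at the start of the episode above 0.03 m).
It also fails if it takes over 67 s, if anything falls off the work surface, if the arm or the gripper's body presses on something with over 40 N, if the wrist force passes 120 N, or if a joint passes its speed limit or range.

### The arm

A 6-joint arm with a two-finger parallel gripper is mounted at the origin on the work surface. World frame = base frame: x ahead of the robot, y to its left, z up, the work surface at z = 0. Lengths are in mm, angles in degrees, forces in N, time in s.
With the tool pointing down it reaches from about 350 to 850 mm from the base axis. Payload 8.1 kg.
Tool frame: the origin (TCP) lies midway between the tips of the shut fingers; the grasp point (between the pads) lies 19 mm behind it (r.grasp_offset is the distance from the TCP to the grasp point, in mm); z points along the fingers, x is the direction in which the jaws open and shut, and the axes are right-handed (so a half turn about z gives the same grasp; the last joint's range is limited). The gripper opens to 85 mm and grips with 20 to 120 N. Pads are 22 mm wide; open, the fingers measure 114 mm over their backs; the gripper's body (76 mm by 85 mm) begins 54 mm behind the grasp point. The pads swing forward as they close: fully open they stand 13 mm farther back than shut.
Start: joints at [68.847, 7.471, 85.268, -0, 87.261, -4.893], TCP at [167.981, 576.01, 231.292] pointing down, gripper open.
Joint ranges: [-169.43, 169.43], [-51.17, 129.36], [1.28, 143.12], [-76.62, 256.62], [0, 156.53], [-152.29, 152.29]. Speed limits (degrees/s): [136.94, 136.94, 159.86, 180, 180, 180].

### API

Orientations are given as [roll, pitch, yaw] about the fixed x, y, z axes, in that order (R = Rz(yaw) Ry(pitch) Rx(roll)).
In Python, from bench import r, optics, hand_in gives the robot as it stands.
- The arm moves only by the shell command python3 -m pendant 'ROWS' [FORCE]. ROWS is JSON, a list of rows, each a list of 5 numbers: the opening, from 0 (shut) to 1 (fully open), then the shift along the tool's x, y, z in mm, then the turn about the tool's z in degrees. A call has 1 to 10 rows; each row shifts and turns the commanded pose from where the row before left it, along the tool's axes as they then stand; what a row does not reach is not made up. A row lasts 1/10 s, in which the tool goes at most 50 mm and 8.59 degrees, less where a joint would pass 70% of its speed; a pose out of reach is approached as far as the arm can. A call with a gripper value outside its range is refused whole. The fingers move at their own pace and stop on an object; FORCE is the grip in N (left out, the last holds). Time passes only in rows, so rows that do not move let the fingers close. It gives the time, the measured TCP pose, the force and the opening at its end, in the units of the state.
- r.sense(): the state, without advancing time (a new reading comes with each control period).
- optics.snapshot(name): name is "scene" or "top" or "wrist"; returns (picture, depth): 400x640x3 uint8, blue, green, red; 400x640 float32, mm along the optical axis (not along the pixel's ray), 0 where there is no reading.
- optics.camera_params(name): a dict with "camera_matrix" (3x3 intrinsics, pixels), "eye" and "orientation" of the camera in the world. Camera axes: x right, y down, z forward; pixel columns grow to the right and rows downward; lengths in mm; the calibration is good to about 2 mm. The wrist camera is an equidistant fisheye: a pixel r from the principal point sees the ray r / f radians off the axis. A picture is of the moment at which its call begins: read the wrist's pose just before it. camera_params takes no time and is no camera call; for the wrist camera it gives the pose at the moment of the call.
- hand_in(): hands the job in, once; it reports no verdict.
Trained networks look in the newest picture that a camera, given by its name, has taken for a name from the list of things; names that differ only in an ending like _2 or _b are one class to them, and where a whole thing is asked for, a point or a joint stands for the part that bears it (a point fixed in the world has none). Each returns a list of dicts, best first, with "score" (0 to 1); they miss things now and then, are a little off and sometimes report something else, mostly with a low value. They report only what shows in the picture. A call takes as long as a camera call. They do not tell look-alikes from the thing itself.
- optics.search_frame(camera, query): "at" ([x, y, z] in mm, in world coordinates, good to about 4 mm: the middle of the surface that is visible of it).
The state is a dict: "time": time; "joint_pos": joint angles; "qd": joint speeds; "joint_efforts": joint torques, N m; "tool_pos": TCP position; "tcp_rot": TCP orientation; "ft_force": force on the tool from outside, world axes, zero at the start; "wrist_torque": the same for the moment, N m; "finger_gap": finger opening in mm.
Only numpy, scipy, OpenCV 4.12 (cv2) and the standard library are available. Lean on these libraries where they do the work, as an engineer would, in place of code of your own. Each camera call takes 0.05 s, during which the arm holds its last target. There are 200 camera calls.

## Working session

There is one attempt and no reset: what is moved stays moved. The work goes in short steps, Python scripts to look and compute and a shell command to move; the robot and the scene stay as the last step left them, time stands still between calls to the robot, and variables do not carry over. Pictures are saved under pics/ and viewed, about 8 in all and at most 12, crops included, and the job is handed in when it is done.

```bash
mkdir -p pics; ls
python3 - <<'E'
from bench import r,optics
import cv2,numpy as np
for n in ("scene","top"):
    p,d=optics.snapshot(n); cv2.imwrite(f"pics/{n}0.png",p); np.save(f"pics/{n}0.npy",d)
    c=optics.camera_params(n); print(n,{k:np.round(np.array(v),3).tolist() for k,v in c.items()})
    for q in ("boom_mid","lens","collar","stand","saddle_edge","tip_box_a","reagent_bottle","tube_rack","petri_stack","beaker","marker"):
        print(q,[(np.round(x["at"]).tolist(),round(x["score"],2)) for x in optics.search_frame(n,q)][:4])
print(r.sense())
E
```

```text
pics
scene {'camera_matrix': [[440.844, 0.0, 323.189], [0.0, 440.844, 202.07], [0.0, 0.0, 1.0]], 'eye': [1313.544, -727.545, 753.925], 'orientation': [-122.485, 0.178, 48.591]}
boom_mid [([589.0, 80.0, 76.0], 0.9)]
lens [([590.0, 83.0, 77.0], 0.81)]
collar [([586.0, 82.0, 75.0], 0.95)]
stand [([356.0, 180.0, 12.0], 0.97), ([714.0, -363.0, 9.0], 0.56), ([575.0, 432.0, 72.0], 0.24)]
saddle_edge [([361.0, 178.0, 6.0], 0.89), ([721.0, -365.0, 13.0], 0.69), ([584.0, -28.0, 12.0], 0.66)]
tip_box_a [([447.0, 417.0, 46.0], 0.94), ([461.0, -450.0, 62.0], 0.65)]
reagent_bottle [([573.0, 434.0, 72.0], 0.78), ([385.0, -198.0, 59.0], 0.38)]
tube_rack [([575.0, -556.0, 39.0], 0.78)]
petri_stack [([393.0, 3.0, 45.0], 0.61)]
beaker [([383.0, -198.0, 58.0], 0.74)]
marker [([757.0, -150.0, 16.0], 0.76), ([584.0, -27.0, 11.0], 0.41)]
top {'camera_matrix': [[455.492, 0.0, 326.196], [0.0, 455.492, 204.024], [0.0, 0.0, 1.0]], 'eye': [427.823, -7.723, 1467.677], 'orientation': [-175.253, -0.504, -90.793]}
boom_mid [([575.0, 152.0, 66.0], 0.83)]
lens [([577.0, 149.0, 64.0], 0.85)]
collar []
stand [([698.0, 
[... 580 characters left out ...]
r [([745.0, -139.0, 9.0], 0.67)]
{'time': 1.2, 'joint_pos': array([ 6.88484211e+01,  7.47193476e+00,  8.52655498e+01, -2.82740544e-04,
        8.72632918e+01, -4.89313058e+00]), 'qd': array([ 0.08939205,  0.0815809 , -0.05814646, -0.01857768, -0.10121427,
       -0.06328101]), 'joint_efforts': array([ 4.09503991e-04, -5.69308841e+01, -5.00873351e+01,  1.06612865e-05,
        9.55344221e-04, -3.23239146e-05]), 'tool_pos': array([167.96617705, 576.01802256, 231.30579616]), 'tcp_rot': array([1.79999785e+02, 7.97565097e-04, 7.37415652e+01]), 'ft_force': array([-0.34973577, -0.63545135, -0.42328955]), 'wrist_torque': array([ 0.05435156,  0.02186687, -0.00900224]), 'finger_gap': 85.59703838471017}
```

View pictures.

View pics/scene0.png

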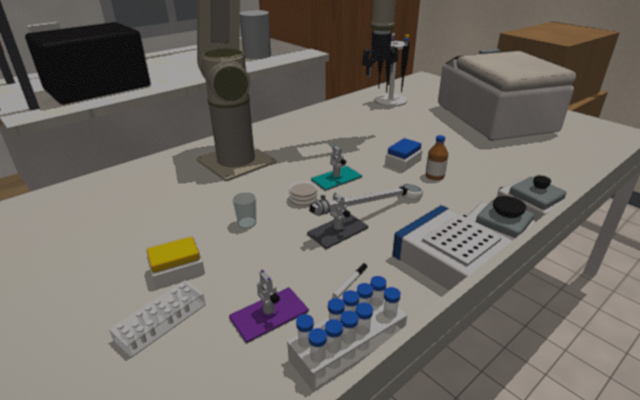

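View pics/top0.png

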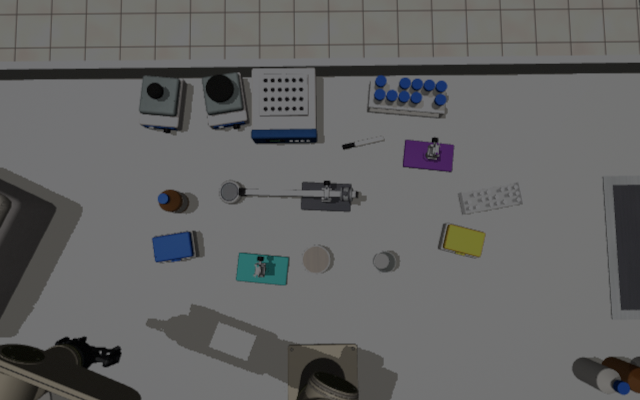

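```bash
cat > h.py <<'E'
import numpy as np,cv2
from scipy.spatial.transform import Rotation as R
from bench import optics
def cloud(n,d):
    c=optics.camera_params(n);K=np.array(c["camera_matrix"]);M=R.from_euler("xyz",c["orientation"],degrees=True).as_matrix()
    v,u=np.indices(d.shape);z=d
    P=np.stack([(u-K[0,2])/K[0,0]*z,(v-K[1,2])/K[1,1]*z,z],-1)
    return P@M.T+np.array(c["eye"])
E
python3 - <<'E'
from h import *
for n in ("top","scene"):
    d=np.load(f"pics/{n}0.npy");P=cloud(n,d)
    ok=(d>0)&(P[...,0]>500)&(P[...,0]<640)&(P[...,1]>-140)&(P[...,1]<270)
    Q=P[ok]
    print(n,"bench z",np.median(Q[np.abs(Q[:,2])<8][:,2]))
    for y in range(-110,250,15):
        s=Q[(abs(Q[:,1]-y)<7.5)&(Q[:,2]>22)]
        if len(s): print(y,len(s),"x %.0f..%.0f med %.1f zmax %.0f zmed %.0f"%(s[:,0].min(),s[:,0].max(),np.median(s[:,0]),s[:,2].max(),np.median(s[:,2])))
p=cv2.imread("pics/top0.png");a=cv2.resize(p[165:225,205:375],None,fx=4,fy=4,interpolation=2)
p=cv2.imread("pics/scene0.png");b=cv2.resize(p[170:250,290:430],(680,388),interpolation=2)
cv2.imwrite("pics/c1.png",np.vstack([cv2.resize(a,(680,205)),b])*1)
E
```

```text
top bench z 1.3087293115431748
-110 26 x 557..574 med 564.9 zmax 131 zmed 126
-95 62 x 547..586 med 566.2 zmax 138 zmed 127
-80 71 x 548..601 med 566.1 zmax 147 zmed 127
-65 58 x 528..587 med 566.3 zmax 146 zmed 122
-50 35 x 561..579 med 570.0 zmax 119 zmed 112
-35 65 x 541..612 med 573.1 zmax 115 zmed 101
-20 95 x 550..613 med 574.1 zmax 129 zmed 115
-5 50 x 553..591 med 570.0 zmax 108 zmed 99
10 31 x 565..582 med 572.4 zmax 105 zmed 98
25 30 x 566..582 med 574.0 zmax 102 zmed 96
40 30 x 567..582 med 574.5 zmax 97 zmed 93
55 30 x 567..583 med 575.1 zmax 95 zmed 90
70 30 x 568..584 med 575.6 zmax 92 zmed 85
85 32 x 569..588 med 577.9 zmax 87 zmed 81
100 33 x 570..588 med 578.6 zmax 84 zmed 78
115 30 x 570..589 med 578.6 zmax 83 zmed 75
130 35 x 571..589 med 579.3 zmax 77 zmed 72
145 30 x 572..590 med 580.3 zmax 74 zmed 69
160 28 x 574..590 med 582.3 zmax 72 zmed 65
175 26 x 574..591 med 582.6 zmax 68 zmed 63
190 30 x 575..591 med 583.1 zmax 66 zmed 60
205 30 x 576..592 med 583.7 zmax 63 zmed 56
220 25 x 577..593 med 585.7 zmax 55 zmed 51
235 38 x 575..598 med 584.8 zmax 56 zmed 49
sc
[... 397 characters left out ...]
4
10 33 x 566..586 med 581.2 zmax 100 zmed 95
25 34 x 567..587 med 583.4 zmax 98 zmed 93
40 35 x 566..588 med 583.3 zmax 95 zmed 89
55 33 x 570..588 med 585.0 zmax 90 zmed 85
70 30 x 568..587 med 584.8 zmax 88 zmed 80
85 34 x 571..590 med 584.8 zmax 83 zmed 80
100 32 x 568..591 med 586.9 zmax 81 zmed 75
115 28 x 571..592 med 587.5 zmax 79 zmed 73
130 30 x 576..594 med 588.7 zmax 74 zmed 67
145 27 x 573..595 med 588.9 zmax 72 zmed 66
160 29 x 574..594 med 590.5 zmax 67 zmed 63
175 26 x 576..595 med 590.8 zmax 64 zmed 60
190 28 x 573..596 med 592.5 zmax 62 zmed 57
205 28 x 578..597 med 593.1 zmax 59 zmed 54
220 26 x 579..600 med 593.7 zmax 54 zmed 47
235 37 x 578..602 med 595.2 zmax 53 zmed 50
```

View pics/c1.png

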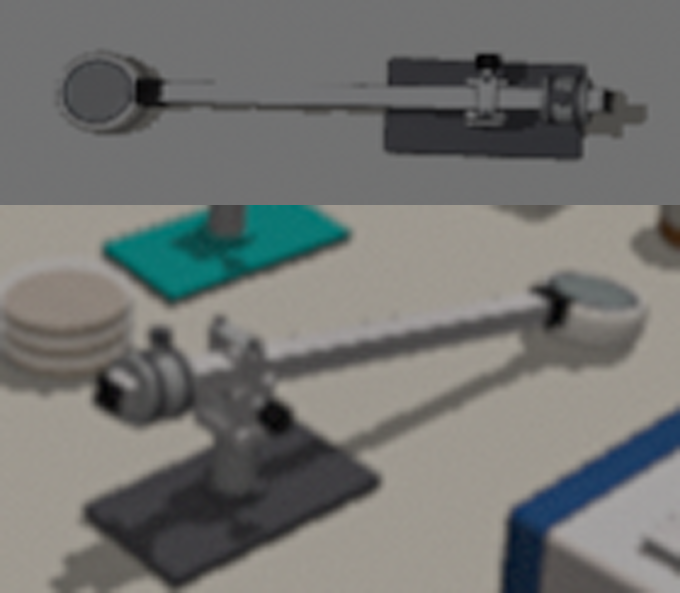

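Run:
```python
from h import *
d=np.load("pics/top0.npy");P=cloud("top",d);p=cv2.imread("pics/top0.png")
Q=P.reshape(-1,3);Q=Q[(d.ravel()>0)]
s=Q[(Q[:,0]>530)&(Q[:,0]<640)&(Q[:,1]>235)&(Q[:,1]<345)&(Q[:,2]>15)]
print("lens region x",s[:,0].min(),s[:,0].max(),"y",s[:,1].min(),s[:,1].max(),"z",np.percentile(s[:,2],[5,50,95]))
w=s[s[:,1]>257]; print(w.mean(0),len(w))
for n in("top","scene"):
    Q=cloud(n,np.load(f"pics/{n}0.npy")).reshape(-1,3)
    b=Q[(Q[:,1]>20)&(Q[:,1]<220)&(Q[:,2]>35)&(Q[:,0]>550)&(Q[:,0]<610)]
    ys=np.arange(20,220,10);c=[];t=[]
    for y in ys:
        k=b[abs(b[:,1]-y)<5]; c.append((k[:,0].min()+k[:,0].max())/2); t.append(np.percentile(k[:,2],90))
    print(n,"x(y)",np.polyfit(ys,c,1),"ztop(y)",np.polyfit(ys,t,1))
    st=Q[(Q[:,1]>-60)&(Q[:,1]<10)&(Q[:,0]>590)&(Q[:,0]<620)&(Q[:,2]>70)]; print("screw",st.mean(0),len(st))
    st=Q[(Q[:,1]>-50)&(Q[:,1]<5)&(Q[:,0]>550)&(Q[:,0]<600)&(Q[:,2]>112)]; print("strap",st.mean(0),st.min(0),st.max(0))
    # base
    st=Q[(Q[:,1]>-140)&(Q[:,1]<90)&(Q[:,0]>500)&(Q[:,0]<640)&(Q[:,2]>9)&(Q[:,2]<17)]; print("base",np.percentile(st,[2,50,98],axis=0).round().tolist())
```

```text
lens region x 551.8049976047056 625.305101107864 y 236.4722590562301 319.9398307360522 z [24.65820239 36.81746743 47.90069457]
[587.87897937 284.03476207  35.32970617] 377
top x(y) [5.87356816e-02 5.72440226e+02] ztop(y) [ -0.22085167 104.39063568]
screw [605.4300707  -23.44479493  89.94189581] 35
strap [570.83490442 -25.64970417 120.26332055] [554.24105249 -47.86670934 112.06260063] [589.31735379 -17.78238291 129.30570101]
base [[526.0, -98.0, 9.0], [555.0, -7.0, 13.0], [617.0, 55.0, 17.0]]
scene x(y) [5.65905365e-02 5.75846487e+02] ztop(y) [ -0.2161307 101.2711931]
screw [602.53282299 -24.76321085  89.84889795] 85
strap [574.72743572 -23.80023567 118.81998789] [553.54511326 -49.62044332 112.05898305] [592.32275102 -13.44998067 125.02348503]
base [[530.0, -100.0, 10.0], [584.0, -40.0, 13.0], [619.0, 53.0, 16.0]]
```

The job's stand is the dark one at top-view pixel (327,196), which carries the boom. The turquoise one (262,268) and the purple one (429,155) have no boom, and the crop confirms this. The boom runs along x = 574 + 0.058·y, the edge is near (573,-23,85), and the lens is near (588,282). I'll grasp near (585.5,199,49), which is boom y of about 130.

```bash
python3 -m pendant '[[1,-17.5,36.2,0,0],[1,-17.5,36.2,0,0],[1,-17.5,36.2,0,0],[1,-17.5,36.2,0,0],[1,-17.5,36.2,0,0],[1,-17.5,36.2,0,0],[1,-17.5,36.2,0,0],[1,-17.5,36.2,0,0],[1,-17.5,36.2,0,0],[1,-17.5,36.2,0,0]]' 20
python3 -m pendant '[[1,-17.5,36.2,0,0],[1,-17.5,36.2,0,0],[1,-17.5,36.2,0,0],[1,-17.5,36.2,0,0],[1,0,0,0,7.7],[1,0,0,0,7.7],[1,0,0,0,7.7],[1,0,0,0,7.7],[1,0,0,0,7.7]]'
python3 -m pendant '[[1,0,0,0,7.7],[1,0,0,0,7.7],[1,0,0,0,7.7],[1,0,0,0,7.7],[1,0,0,0,7.7],[1,0,0,0,0],[1,0,0,0,0]]'
```

```text
time: 2.2
tool_pos: [467.6, 305.4, 231.5]
tcp_rot: [180.0, -0.0, 73.7]
ft_force: [1.1, 0.3, 0.0]
finger_gap: 85.4
time: 3.1
tool_pos: [586.0, 198.8, 231.2]
tcp_rot: [-180.0, 0.0, 34.9]
ft_force: [0.6, -0.1, 0.7]
finger_gap: 85.4
time: 3.8
tool_pos: [585.9, 198.9, 231.3]
tcp_rot: [180.0, 0.0, -3.0]
ft_force: [-0.6, -0.4, -0.8]
finger_gap: 85.8
```

```bash
python3 -m pendant '[[1,0,0,40,0.3],[1,0,0,40,0],[1,0,0,40,0],[1,0,0,30,0],[1,0,0,0,0],[1,0,0,0,0]]'
python3 - <<'E'
from h import *
p,d=optics.snapshot("wrist"); cv2.imwrite("pics/w1.png",p)
E
```

```text
time: 4.4
tool_pos: [585.7, 198.9, 81.5]
tcp_rot: [180.0, 0.1, -3.4]
ft_force: [0.4, 0.2, -0.1]
finger_gap: 85.3
```

View pics/w1.png

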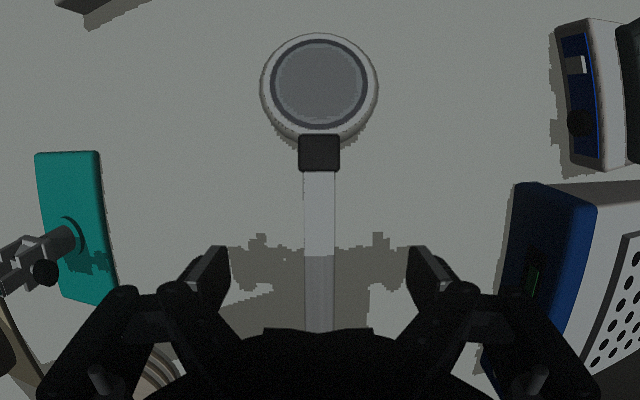

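The wrist view shows the bar at column 319, midway between the fingers (228 to 408), and straight along the view. The lens is at (318,85). I'll go down, zero the force readings and grip.

```bash
cat > ft.py <<'E'
from bench import r,optics
import numpy as np,sys
F=[];T=[]
for i in range(int(sys.argv[1])):
    optics.snapshot("wrist"); s=r.sense(); F.append(s["ft_force"]);T.append(s["wrist_torque"])
print("t",round(s["time"],2),"F",np.mean(F,0).round(2),"sd",np.std(F,0).round(2),"T",np.mean(T,0).round(3),"sd",np.std(T,0).round(3),"tcp",s["tool_pos"].round(1),"gap",round(s["finger_gap"],1))
E
python3 -m pendant '[[1,0,0,25,0],[1,0,0,26.5,0],[1,0,0,0,0],[1,0,0,0,0]]'
python3 ft.py 10
python3 -m pendant '[[0,0,0,0,0],[0,0,0,0,0],[0,0,0,0,0],[0,0,0,0,0],[0,0,0,0,0],[0,0,0,0,0],[0,0,0,0,0],[0,0,0,0,0]]' 30
python3 ft.py 6
```

```text
time: 4.85
tool_pos: [587.0, 199.2, 31.9]
tcp_rot: [-180.0, -0.1, -3.5]
ft_force: [0.0, 0.4, 0.4]
finger_gap: 85.2
t 5.35 F [0.03 0.02 0.17] sd [0.38 0.5  0.44] T [-0.014  0.003  0.002] sd [0.03  0.018 0.017] tcp [586.  198.9  30. ] gap 85.5
time: 6.15
tool_pos: [586.1, 198.9, 29.9]
tcp_rot: [-180.0, -0.0, -3.6]
ft_force: [0.7, 0.7, 1.1]
finger_gap: 17.1
t 6.45 F [1.3  0.25 0.59] sd [0.51 0.29 0.25] T [ 0.03  -0.117  0.187] sd [0.015 0.036 0.012] tcp [586.  199.   29.9] gap 17.2
```

```bash
python3 -m pendant '[[0,0,0,-3,0],[0,0,0,-3,0],[0,0,0,-3,0],[0,0,0,-3,0],[0,0,0,-3,0],[0,0,0,0,0]]'
python3 ft.py 3
python3 -m pendant '[[0,0,0,-4,0],[0,0,0,-4,0],[0,0,0,-4,0],[0,0,0,-4,0],[0,0,0,-4,0],[0,0,0,-4,0],[0,0,0,-4,0],[0,0,0,0,0]]'
python3 ft.py 6
cat > tilt.py <<'E'
from h import *
import sys
def tilt():
    o=[]
    for n in ("top","scene"):
        p,d=optics.snapshot(n);Q=cloud(n,d).reshape(-1,3)
        e=[]
        for a,b in ((-180,-60),(0,260)):
            pass
        b=Q[(Q[:,1]>-280)&(Q[:,1]<330)&(Q[:,2]>20)&(Q[:,0]>530)&(Q[:,0]<620)]
        c=np.column_stack([(b[:,1]//15)*15,b[:,2],b[:,0]])
        o.append([(int(y+7),round(float(np.percentile(c[c[:,0]==y,1],80))),round(float(np.median(c[c[:,0]==y,2])))) for y in np.unique(c[:,0]) if (c[:,0]==y).sum()>8])
        cv2.imwrite(f"pics/{n}_{sys.argv[1]}.png",p)
        print(n,o[-1])
tilt()
E
python3 tilt.py lift
```

```text
time: 7.05
tool_pos: [586.2, 199.0, 45.4]
tcp_rot: [-180.0, -0.0, -3.6]
ft_force: [0.5, 0.5, -3.7]
finger_gap: 17.4
t 7.2 F [ 0.47  0.42 -3.45] sd [0.22 0.24 0.45] T [ 0.317 -0.018  0.001] sd [0.012 0.015 0.027] tcp [585.9 198.9  44.8] gap 17.6
time: 8.0
tool_pos: [586.4, 199.0, 73.7]
tcp_rot: [-180.0, -0.1, -3.6]
ft_force: [0.4, 0.2, -3.6]
finger_gap: 17.2
t 8.3 F [ 0.34  0.44 -3.34] sd [0.8  0.3  0.29] T [ 0.299 -0.094  0.094] sd [0.034 0.029 0.027] tcp [585.9 199.   72.7] gap 17.2
top [(-113, 109, 564), (-98, 119, 565), (-83, 124, 563), (-68, 115, 565), (-53, 106, 568), (-38, 105, 570), (-23, 122, 578), (-8, 105, 571), (7, 106, 571), (22, 104, 574), (37, 107, 575), (52, 104, 574), (67, 106, 576), (82, 105, 575), (97, 105, 577), (112, 485, 556), (127, 507, 569), (142, 499, 586), (157, 484, 580), (172, 483, 567), (187, 483, 561), (202, 483, 563), (217, 484, 569), (232, 488, 563), (247, 497, 575), (262, 486, 587), (277, 97, 561), (292, 96, 559)]
scene [(-128, 107, 565), (-113, 106, 572), (-98, 116, 578), (-83, 118, 582), (-68, 113, 578), (-53, 105, 577), (-38, 94, 579), (-23, 115, 586), (-8, 98, 585), (7, 104, 580), (22, 104, 582), (37, 103, 582), (52, 103, 584), (67, 103, 583), (82, 102, 585), (97, 103, 586), (112, 490, 540), (127, 481, 577), (142, 487, 608), (157, 354, 591), (172, 356, 612), (187, 190, 595), (202, 472, 604), (217, 481, 611), (232, 493, 558), (247, 487, 601), (262, 468, 611), (277, 100, 608), (292, 100, 603), (307, 97, 603), (322, 95, 589)]
```

```bash
python3 -m pendant '[[0,0,3,0,0],[0,0,5,0,0],[0,0,5,0,0],[0,0,5,0,0],[0,0,5,0,0],[0,0,5,0,0],[0,0,5,0,0],[0,0,5,0,0],[0,0,2,0,0],[0,0,0,0,0]]'
python3 ft.py 8
python3 -m pendant '[[0,0,3,0,0],[0,0,5,0,0],[0,0,5,0,0],[0,0,5,0,0],[0,0,2,0,0],[0,0,0,0,0]]'
python3 ft.py 8
```

```text
time: 9.4
tool_pos: [583.5, 158.3, 72.8]
tcp_rot: [180.0, -0.0, -3.6]
ft_force: [0.2, -1.7, -2.8]
finger_gap: 17.6
t 9.8 F [ 0.13 -1.12 -1.91] sd [0.41 0.24 0.3 ] T [-0.203 -0.005  0.012] sd [0.031 0.026 0.028] tcp [583.4 159.   72.7] gap 17.1
time: 10.4
tool_pos: [582.3, 138.3, 72.9]
tcp_rot: [180.0, -0.0, -3.6]
ft_force: [-0.1, -0.7, -1.8]
finger_gap: 17.2
t 10.8 F [-0.05 -1.76 -1.31] sd [0.3  0.45 0.35] T [-0.395 -0.016  0.029] sd [0.031 0.036 0.018] tcp [582.1 138.9  72.7] gap 17.5
```

```bash
python3 -m pendant '[[0,0,3,0,0],[0,0,5,0,0],[0,0,5,0,0],[0,0,5,0,0],[0,0,4,0,0],[0,0,2,0,0],[0,0,1,0,0],[0,0,0,0,0]]'
python3 ft.py 10
python3 -m pendant '[[0,0,0.7,0,0],[0,0,0.7,0,0],[0,0,0.6,0,0],[0,0,0,0,0]]'
python3 ft.py 10
python3 -m pendant '[[0,0,-0.7,0,0],[0,0,-0.7,0,0],[0,0,-0.6,0,0],[0,0,0,0,0]]'
python3 ft.py 10
```

```text
time: 11.6
tool_pos: [580.7, 113.8, 72.9]
tcp_rot: [180.0, -0.0, -3.6]
ft_force: [0.3, 2.0, 0.0]
finger_gap: 17.4
t 12.1 F [0.6  1.18 0.65] sd [0.49 0.75 0.46] T [-0.12  -0.031  0.029] sd [0.077 0.037 0.033] tcp [580.6 114.   72.8] gap 17.5
time: 12.5
tool_pos: [580.5, 112.3, 72.9]
tcp_rot: [-180.0, -0.0, -3.6]
ft_force: [1.3, 3.8, 1.2]
finger_gap: 17.2
t 13.0 F [0.4  4.82 1.21] sd [0.53 0.54 0.6 ] T [ 0.408 -0.057  0.015] sd [0.034 0.042 0.028] tcp [580.6 112.1  72.9] gap 18.0
time: 13.4
tool_pos: [580.5, 113.4, 72.6]
tcp_rot: [179.9, 0.0, -3.6]
ft_force: [0.9, -3.1, 0.3]
finger_gap: 17.2
t 13.9 F [-0.15 -3.35  0.69] sd [0.5  0.45 0.47] T [-0.779  0.017  0.021] sd [0.045 0.02  0.027] tcp [580.6 114.1  72.8] gap 17.5
```

```bash
python3 -m pendant '[[0,0,3,0,0],[0,0,4,0,0],[0,0,5,0,0],[0,0,5,0,0],[0,0,4,0,0],[0,0,3,0,0],[0,0,2,0,0],[0,0,1,0,0],[0,0,0,0,0]]'
python3 ft.py 10
python3 -m pendant '[[0,0,-0.7,0,0],[0,0,-0.7,0,0],[0,0,-0.6,0,0],[0,0,0,0,0]]'
python3 ft.py 10;python3 tilt.py s2
```

```text
time: 14.8
tool_pos: [579.3, 86.9, 73.3]
tcp_rot: [-180.0, -0.1, -3.6]
ft_force: [-0.3, 4.9, 4.2]
finger_gap: 17.7
t 15.3 F [0.65 4.06 3.49] sd [0.45 0.55 0.57] T [ 0.229 -0.086  0.031] sd [0.053 0.06  0.035] tcp [579.1  87.   72.9] gap 17.7
time: 15.7
tool_pos: [579.0, 88.4, 72.6]
tcp_rot: [179.9, 0.0, -3.6]
ft_force: [-0.1, -4.6, 3.3]
finger_gap: 17.8
t 16.2 F [ 0.6  -4.35  2.54] sd [0.49 0.29 0.36] T [-1.059 -0.015  0.041] sd [0.033 0.031 0.03 ] tcp [579.   89.1  72.7] gap 17.2
top [(-233, 116, 561), (-218, 121, 557), (-203, 126, 556), (-188, 124, 558), (-173, 113, 560), (-158, 112, 562), (-143, 112, 563), (-128, 110, 563), (-113, 110, 564), (-98, 108, 564), (-83, 108, 567), (-68, 108, 567), (-53, 107, 568), (-38, 105, 571), (-23, 121, 576), (-8, 104, 570), (7, 107, 572), (22, 501, 570), (37, 500, 572), (52, 484, 571), (67, 483, 565), (82, 483, 561), (97, 483, 564), (112, 484, 568), (127, 486, 566), (142, 499, 574), (157, 482, 562)]
scene [(-233, 110, 562), (-218, 116, 568), (-203, 125, 572), (-188, 121, 576), (-173, 110, 571), (-158, 109, 571), (-143, 109, 572), (-128, 109, 572), (-113, 108, 574), (-98, 107, 574), (-83, 107, 574), (-68, 106, 576), (-53, 105, 576), (-38, 92, 578), (-23, 113, 587), (-8, 100, 583), (7, 103, 581), (22, 478, 576), (37, 490, 582), (52, 363, 591), (67, 370, 608), (82, 365, 607), (97, 461, 614), (112, 474, 609), (127, 490, 587), (142, 489, 600), (157, 98, 610), (172, 98, 607), (187, 97, 603), (202, 93, 588)]
```

```bash
python3 -m pendant '[[0,0,0.5,-1,0],[0,0,0.5,-1,0],[0,0,0,-1,0],[0,0,0,-0.5,0],[0,0,0,0,0]]'
python3 ft.py 10
python3 -m pendant '[[0,0,2,0,0],[0,0,3,0,0],[0,0,2,0,0],[0,0,1,0,0],[0,0,-0.5,0,0],[0,0,-0.5,0,0],[0,0,0,0,0]]'
python3 ft.py 10;python3 tilt.py s3|cut -c1-330
```

```text
time: 16.8
tool_pos: [578.3, 88.5, 75.7]
tcp_rot: [-180.0, 0.1, -3.6]
ft_force: [-0.5, 0.4, -4.4]
finger_gap: 17.7
t 17.3 F [-0.13  0.21 -3.83] sd [0.78 0.4  0.43] T [ 0.393  0.027 -0.038] sd [0.056 0.049 0.036] tcp [579.   88.1  76.3] gap 17.5
time: 18.0
tool_pos: [578.6, 81.2, 76.3]
tcp_rot: [180.0, -0.0, -3.6]
ft_force: [0.5, 0.4, -4.1]
finger_gap: 17.3
t 18.5 F [ 0.12 -0.21 -4.14] sd [0.4  0.4  0.47] T [ 0.332 -0.007 -0.002] sd [0.041 0.023 0.032] tcp [578.6  81.2  76.3] gap 17.4
top [(-233, 108, 557), (-218, 117, 558), (-203, 127, 557), (-188, 115, 557), (-173, 108, 560), (-158, 106, 562), (-143, 108, 563), (-128, 108, 563), (-113, 107, 564), (-98, 108, 566), (-83, 107, 565), (-68, 106, 567), (-53, 107, 568), (-38, 105, 571), (-23, 121, 575), (-8, 104, 568), (7, 493, 569), (22, 505, 573), (37, 488, 573)
scene [(-233, 105, 564), (-218, 115, 570), (-203, 119, 573), (-188, 115, 572), (-173, 105, 568), (-158, 105, 570), (-143, 105, 571), (-128, 105, 572), (-113, 105, 574), (-98, 105, 574), (-83, 105, 574), (-68, 105, 575), (-53, 105, 577), (-38, 93, 578), (-23, 115, 587), (-8, 103, 584), (7, 478, 570), (22, 493, 595), (37, 369, 585
```

```bash
python3 -m pendant '[[0,0,2,0,0],[0,0,3,0,0],[0,0,4,0,0],[0,0,3,0,0],[0,0,1,0,0],[0,0,-0.5,0,0],[0,0,-0.5,0,0],[0,0,0,0,0]]'
python3 ft.py 10
python3 -m pendant '[[0.3,0,0,0,0],[0.3,0,0,0,0],[0.3,0,0,0,0]]'
python3 tilt.py s4|cut -c1-330
python3 ft.py 1
```

```text
time: 19.4
tool_pos: [577.8, 69.2, 76.3]
tcp_rot: [180.0, 0.0, -3.6]
ft_force: [0.4, -0.2, -3.8]
finger_gap: 17.0
t 19.9 F [-0.44 -0.46 -4.  ] sd [0.49 0.52 0.48] T [ 0.281 -0.002 -0.013] sd [0.038 0.037 0.028] tcp [577.8  69.2  76.3] gap 17.3
time: 20.2
tool_pos: [578.3, 69.1, 76.9]
tcp_rot: [180.0, -0.1, -3.6]
ft_force: [-0.4, -0.3, -0.2]
finger_gap: 25.8
top [(-248, 89, 556), (-233, 102, 555), (-218, 111, 556), (-203, 100, 557), (-188, 94, 558), (-173, 95, 561), (-158, 96, 561), (-143, 98, 562), (-128, 101, 563), (-113, 99, 565), (-98, 101, 565), (-83, 101, 565), (-68, 102, 567), (-53, 104, 568), (-38, 104, 571), (-23, 122, 578), (-8, 111, 568), (7, 505, 571), (22, 494, 574), (3
scene [(-248, 82, 563), (-233, 94, 567), (-218, 98, 571), (-203, 96, 574), (-188, 88, 569), (-173, 89, 569), (-158, 91, 570), (-143, 93, 571), (-128, 94, 571), (-113, 96, 573), (-98, 97, 573), (-83, 99, 575), (-68, 101, 575), (-53, 102, 575), (-38, 94, 579), (-23, 115, 586), (-8, 466, 569), (7, 486, 580), (22, 377, 582), (37, 38
t 20.35 F [ 0.07  0.2  -0.4 ] sd [0. 0. 0.] T [ 0.004 -0.051  0.006] sd [0. 0. 0.] tcp [578.1  69.1  76.6] gap 25.7
```

```bash
python3 tilt.py s5|cut -c1-310
python3 -m pendant '[[0,0,0,0,0],[0,0,0,0,0],[0,0,0,0,0],[0,0,0,0,0]]' 30
python3 tilt.py s6|cut -c1-310
python3 ft.py 8
```

```text
top [(-248, 76, 556), (-233, 86, 557), (-218, 92, 556), (-203, 88, 557), (-188, 82, 559), (-173, 85, 562), (-158, 88, 560), (-143, 89, 562), (-128, 92, 564), (-113, 94, 565), (-98, 95, 566), (-83, 98, 565), (-68, 101, 568), (-53, 104, 568), (-38, 104, 571), (-23, 122, 575), (-8, 111, 567), (7, 505, 571), (22,
scene [(-248, 66, 562), (-233, 78, 567), (-218, 85, 572), (-203, 82, 575), (-188, 76, 568), (-173, 79, 569), (-158, 82, 570), (-143, 84, 571), (-128, 86, 572), (-113, 90, 573), (-98, 92, 575), (-83, 95, 573), (-68, 98, 575), (-53, 99, 577), (-38, 94, 578), (-23, 114, 586), (-8, 465, 570), (7, 486, 580), (22, 
time: 20.85
tool_pos: [577.8, 69.2, 76.3]
tcp_rot: [-180.0, 0.0, -3.6]
ft_force: [0.3, 0.4, -0.1]
finger_gap: 17.4
top [(-248, 56, 557), (-233, 68, 556), (-218, 76, 555), (-203, 70, 559), (-188, 68, 557), (-173, 70, 561), (-158, 77, 563), (-143, 79, 561), (-128, 82, 563), (-113, 87, 564), (-98, 90, 565), (-83, 92, 566), (-68, 97, 567), (-53, 101, 568), (-38, 103, 571), (-23, 122, 577), (-8, 114, 566), (7, 505, 571), (22, 
scene [(-248, 51, 562), (-233, 65, 566), (-218, 72, 572), (-203, 71, 574), (-188, 66, 568), (-173, 69, 569), (-158, 73, 570), (-143, 76, 571), (-128, 80, 572), (-113, 84, 572), (-98, 88, 574), (-83, 91, 574), (-68, 95, 575), (-53, 99, 577), (-38, 95, 579), (-23, 115, 586), (-8, 465, 568), (7, 486, 581), (22, 
t 21.35 F [-0.15 -0.04  0.14] sd [0.33 0.41 0.59] T [-0.025  0.009 -0.003] sd [0.016 0.021 0.023] tcp [577.9  69.1  76.3] gap 17.4
```

```bash
python3 -m pendant '[[0.35,0,0,0,0],[0.35,0,0,0,0],[0.35,0,0,-10,0],[0.35,0,0,-10,0],[0.35,0,0,0,0],[0,0,0,0,0],[0,0,0,0,0],[0,0,0,0,0],[0,0,0,0,0],[0,0,0,0,0]]' 30
python3 ft.py 4
python3 tilt.py s7|cut -c1-310
```

```text
time: 22.35
tool_pos: [578.0, 69.2, 96.4]
tcp_rot: [-180.0, -0.0, -3.6]
ft_force: [0.6, 1.5, 4.1]
finger_gap: 17.5
t 22.55 F [-0.28  0.82  3.77] sd [0.52 0.53 0.33] T [-0.242  0.069 -0.034] sd [0.034 0.019 0.028] tcp [577.9  69.2  96.3] gap 17.7
top [(-248, 30, 555), (-233, 44, 556), (-218, 59, 555), (-203, 50, 557), (-188, 48, 558), (-173, 56, 562), (-158, 60, 559), (-143, 66, 561), (-128, 72, 561), (-113, 75, 564), (-98, 83, 564), (-83, 87, 566), (-68, 92, 566), (-53, 98, 568), (-38, 101, 571), (-23, 123, 578), (-8, 185, 564), (7, 522, 571), (22, 5
scene [(-248, 28, 563), (-233, 42, 564), (-218, 52, 569), (-203, 51, 576), (-188, 47, 566), (-173, 52, 568), (-158, 58, 569), (-143, 62, 569), (-128, 69, 571), (-113, 74, 571), (-98, 79, 574), (-83, 84, 574), (-68, 91, 574), (-53, 96, 576), (-38, 95, 579), (-23, 115, 586), (-8, 484, 570), (7, 505, 580), (22,
```

View pics/scene_s7.png

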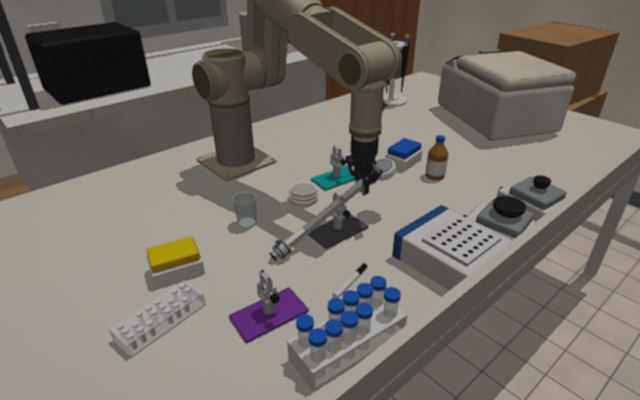

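```bash
python3 -m pendant '[[0.35,0,0,0,0],[0.35,0,0,0,0],[0.35,0,0,-7,0],[0.35,0,0,-7,0],[0.35,0,0,0,0],[0,0,0,0,0],[0,0,0,0,0],[0,0,0,0,0],[0,0,0,0,0]]' 30
python3 ft.py 4
python3 -m pendant '[[0,0,-1,3,0],[0,0,-1,3,0],[0,0,-1,3,0],[0,0,-1,3,0],[0,0,-1,3,0],[0,0,0,0,0]]'
python3 ft.py 3
```

```text
time: 23.55
tool_pos: [578.0, 69.1, 110.5]
tcp_rot: [180.0, -0.0, -3.6]
ft_force: [0.9, -0.9, 1.8]
finger_gap: 17.5
t 23.75 F [0.91 0.01 3.02] sd [0.35 0.27 0.31] T [-0.267 -0.098  0.066] sd [0.022 0.015 0.022] tcp [578.   69.1 110.4] gap 17.6
time: 24.35
tool_pos: [578.1, 74.8, 95.1]
tcp_rot: [-180.0, 0.0, -3.5]
ft_force: [0.9, 3.4, 4.0]
finger_gap: 17.4
t 24.5 F [0.66 3.13 2.66] sd [0.28 0.89 0.1 ] T [ 0.255 -0.054 -0.008] sd [0.068 0.036 0.045] tcp [578.2  74.6  95.4] gap 17.6
```

```bash
python3 -m pendant '[[0,0,-0.5,3,0],[0,0,-0.5,3,0],[0,0,-0.5,3,0],[0,0,0,3,0],[0,0,0,3,0],[0,0,0,3,0],[0,0,0,0,0]]'
python3 ft.py 4
python3 tilt.py s8|cut -c1-310
```

```text
time: 25.2
tool_pos: [578.4, 76.4, 77.3]
tcp_rot: [-179.9, -0.0, -3.5]
ft_force: [0.8, 5.8, 5.4]
finger_gap: 17.7
t 25.4 F [0.43 5.88 3.93] sd [0.42 0.32 0.21] T [ 0.603 -0.054  0.025] sd [0.017 0.013 0.02 ] tcp [578.4  76.4  77.5] gap 17.5
top [(-248, 102, 556), (-233, 113, 556), (-218, 115, 556), (-203, 110, 557), (-188, 102, 560), (-173, 102, 560), (-158, 104, 561), (-143, 103, 561), (-128, 104, 564), (-113, 105, 564), (-98, 104, 566), (-83, 105, 565), (-68, 104, 568), (-53, 105, 568), (-38, 104, 571), (-23, 122, 577), (-8, 106, 568), (7, 504
scene [(-248, 99, 563), (-233, 110, 569), (-218, 112, 574), (-203, 109, 570), (-188, 101, 569), (-173, 101, 569), (-158, 101, 570), (-143, 101, 571), (-128, 102, 571), (-113, 102, 573), (-98, 103, 574), (-83, 103, 575), (-68, 104, 577), (-53, 104, 577), (-38, 95, 578), (-23, 114, 586), (-8, 96, 586), (7, 482,
```

```bash
cat >> tilt.py <<'E'
d=optics.snapshot("top")[1];Q=cloud("top",d).reshape(-1,3)
b=Q[(Q[:,1]>-170)&(Q[:,1]<-45)&(Q[:,2]>40)&(Q[:,0]>550)&(Q[:,0]<580)];f=np.polyfit(b[:,1],b[:,2],1)
c=Q[(Q[:,1]>-280)&(Q[:,1]<-170)&(Q[:,0]>530)&(Q[:,0]<590)];c=c[c[:,2]>np.polyval(f,c[:,1])+5]
print("slope",f[0].round(3),"z at -45",np.polyval(f,-45).round(1),"collar y",c[:,1].min().round(1),c[:,1].max().round(1),c[:,1].mean().round(1),len(c))
E
python3 -m pendant '[[0,0,-2,0,0],[0,0,-3,1,0],[0,0,-3,1,0],[0,0,-3,0,0],[0,0,-2,0,0],[0,0,0.5,0,0],[0,0,0.5,0,0],[0,0,0,0,0]]'
python3 ft.py 6
python3 tilt.py s9|tail -1
```

```text
time: 26.3
tool_pos: [578.9, 87.5, 75.3]
tcp_rot: [180.0, 0.0, -3.6]
ft_force: [-1.3, -2.0, 4.7]
finger_gap: 17.6
t 26.6 F [-0.86 -2.18  3.19] sd [0.28 0.62 0.39] T [-0.655  0.126 -0.043] sd [0.027 0.032 0.016] tcp [578.9  87.5  75.2] gap 17.6
slope -0.006 z at -45 103.5 collar y -227.7 -176.7 -209.0 120
```

```bash
python3 -m pendant '[[0,0,0,-0.7,0],[0,0,0,0,0],[0.35,0,0,0,0],[0.35,0,0,0,0],[0.35,0,0,0,0]]'
python3 tilt.py s10|tail -1;python3 tilt.py s10|tail -1
```

```text
time: 27.25
tool_pos: [578.8, 88.0, 75.7]
tcp_rot: [-180.0, 0.0, -3.5]
ft_force: [0.3, -0.2, 0.5]
finger_gap: 29.3
slope -0.022 z at -45 104.1 collar y -238.8 -191.4 -209.5 127
slope -0.026 z at -45 104.2 collar y -239.0 -191.1 -209.2 114
```

```bash
for i in 1 2 3; do python3 tilt.py s11|tail -1; done; python3 -c "
from bench import r;print(r.sense()['time'])"
```

```text
slope -0.022 z at -45 103.1 collar y -239.1 -173.7 -208.7 119
slope -0.01 z at -45 103.7 collar y -230.8 -170.4 -208.9 115
slope -0.004 z at -45 104.4 collar y -240.0 -170.6 -209.2 124
28.0
```

```bash
for i in 1 2 3 4 5 6 7 8; do python3 tilt.py s12|tail -1; done; python3 -c "
from bench import r;print(r.sense()['time'])"
```

```text
slope -0.027 z at -45 103.3 collar y -227.0 -176.8 -208.9 106
slope -0.016 z at -45 103.9 collar y -236.1 -173.6 -208.6 112
slope -0.016 z at -45 103.5 collar y -242.2 -173.7 -209.0 115
slope -0.012 z at -45 103.7 collar y -227.0 -179.5 -208.8 117
28.6Traceback (most recent call last):
  File "tilt.py", line 15, in <module>
    tilt()
    ~~~~^^
  File "tilt.py", line 6, in tilt
    p,d=optics.snapshot(n);Q=cloud(n,d).reshape(-1,3)
        ~~~~~~~~~~~~~~~^^^
ValueError: 200 camera calls are used up
Traceback (most recent call last):
  File "tilt.py", line 15, in <module>
    tilt()
    ~~~~^^
  File "tilt.py", line 6, in tilt
    p,d=optics.snapshot(n);Q=cloud(n,d).reshape(-1,3)
        ~~~~~~~~~~~~~~~^^^
ValueError: 200 camera calls are used up
Traceback (most recent call last):
  File "tilt.py", line 15, in <module>
    tilt()
    ~~~~^^
  File "tilt.py", line 6, in tilt
    p,d=optics.snapshot(n);Q=cloud(n,d).reshape(-1,3)
        ~~~~~~~~~~~~~~~^^^
ValueError: 200 camera calls are used up
Traceback (most recent call last):
  File "tilt.py", line 15, in <module>
    tilt()
    ~~~~^^
  File "tilt.py", line 6, in tilt
    p,d=optics.snapshot(n);Q=cloud(n,d).reshape(-1,3)
        ~~~~~~~~~~~~~~~^^^
ValueError: 200 camera calls are used up
```

The boom has stayed level by itself for about 1.4 s, with slope around -0.015. The camera calls are used up. I'll check the last saved picture, then open wide and lift straight up.

```bash
python3 -m pendant '[[0.6,0,0,0,0],[0.8,0,0,0,0],[1,0,0,0,0],[1,0,0,0,0],[1,0,0,0,0],[1,0,0,-15,0],[1,0,0,-30,0],[1,0,0,-40,0],[1,0,0,-40,0],[1,0,0,0,0]]'
python3 -c "
import cv2,numpy as np
b=cv2.imread('pics/scene_s12.png')[130:270,260:440];cv2.imwrite('pics/c2.png',cv2.resize(b,(720,560),interpolation=2))"
```

```text
time: 29.6
tool_pos: [583.0, 87.9, 210.2]
tcp_rot: [-179.9, -0.7, -3.6]
ft_force: [0.7, 0.6, 0.9]
finger_gap: 85.1
```

View pics/c2.png

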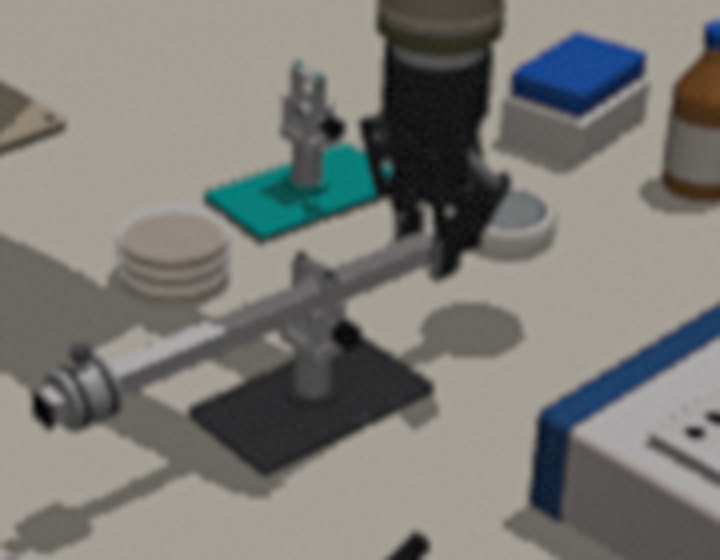

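In this crop, taken before I backed off, the boom is level in the dark stand's saddle at (320,300), the lens head is up at (515,220), and the fingers stand open on either side of the bar at (430,250).

```bash
python3 -m pendant '[[1,0,0,0,0],[1,0,0,0,0],[1,0,0,0,0],[1,0,0,0,0],[1,0,0,0,0],[1,0,0,0,0],[1,0,0,0,0],[1,0,0,0,0],[1,0,0,0,0],[1,0,0,0,0]]'
python3 -c "
from bench import hand_in;print(hand_in())"
```

```text
time: 30.6
tool_pos: [579.0, 87.6, 201.0]
tcp_rot: [-180.0, -0.0, -3.6]
ft_force: [-0.6, 0.3, 0.4]
finger_gap: 85.5
the job is handed in; nothing more can be done
None
```

I gripped the boom's bar on the lens side, lifted it level and slid it about 120 mm through the saddle. I then let go, backed the arm off and handed in at 30.6 s.

- **Overshoot on the way:** my first trial release was about 10 mm too far. The boom tipped slowly, collar end down, to about 0.37 rad. The collar end reached the bench or very nearly did. I re-gripped it, brought it back level, eased it about 10 mm back and released again.
- **Checks that passed:** after the second release I measured the bar's slope for about 1.4 s. It swung between -0.004 and -0.027 rad (limit 0.06), the collar stayed put to within 1 mm, and the wrist force was near zero. The last picture showed the boom level on the dark stand with the lens head up. I saw no bystander disturbed in the pictures I viewed.
- **Not checked:** the 200 camera calls ran out before the arm backed off, so I have no picture of the final state with the gripper away. The force readings during that move and the 1 s wait afterwards were near zero.
- **Checks that disagreed:** the balance estimated from the wrist force and torque was off by about 10 mm from what the release showed. I went by the release.

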